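# Put a tray of loose toy-train wheels on show under its cover

### The job

First put the stray wheelset from the bench into the carrying tray with the other loose toy-train parts. Then lift the clear cover off the display plinth and stand it upright on the open bench, carry the tray level by its handle, without ever spilling a part, and set it gently on the middle of the plinth's raised pad, square with it. Finally put the cover back over the tray, gently and seated flat on the plinth's ledge all round, and leave the toy locomotive, the jar and the brush where they are.

Things in the scene. Friction and masses are not known exactly. Their poses are not given: they have to be found in the camera images.
- plinth: fixed white display plinth 250 (x) x 200 (y) x 30 high, with a grey raised pad 196 x 142 centred on it, its top 40 above the bench; the margin round the pad, 30 above the bench, is the ledge the cover stands on. Origin: centre of the underside, on the bench. To the robot's left or right, the tray on the other side
- cover: loose clear cover, open below, thin teal edging, 0.4 to 0.7 kg. Outside 222 (x) x 168 (y) x 101 high, inside 210 x 156 x 95 high, panes 6 thick. Origin: centre of the lower edge's plane, z up. At first it stands centred and square on the ledge (7 play each way round the pad); half turns are equal
- cover_handle (a point): centre of the cover's dark bar handle, 126 above the cover's origin: 70 long along the cover's x, 18 wide (y), 20 high, its underside 15 above the top pane, on two stems
- tray: loose open wooden tray 170 (x) x 120 (y), floor 4 thick, rims 4 thick and only 16 high, 0.35 to 0.6 kg, on the bench. Origin: centre of the underside, z up. At first all its parts lie in its half at y below 0; the half at y above 0 is empty. Half turns are equal on the plinth
- tray_handle (a point): centre of the tray's dark bar handle, 58 above the tray's origin: 170 long along the tray's x, 14 wide (y), 14 high, over the tray's middle on a post at each end, open below
- wheel0: loose dark steel flanged toy wheel, 24 diameter, 8 high, lying flat in the tray. Origin: centre of its underside.
- wheel1: a second wheel like wheel0, in the tray
- wheel2: a third wheel like wheel0, in the tray
- tray_wheelset: loose wheelset lying in the tray, like stray_wheelset; it can roll
- stray_wheelset: loose wheelset on the open bench between plinth and tray: two flanged wheels (flange 24 diameter, tread 20) on an 8 axle, 50 long along its x, 34 between wheels, 45 g; it can roll. Origin: mid-length, 12 below the axle, on the bench at first. Once it is taken the bench here (x 0.42 to 0.68, y -0.1 to 0.1 m) is free, with room for the cover centred at x 0.55, y 0
- loco: bystander: toy tin locomotive 125 x 48 x 73 high standing beyond the work. Origin: centre of its underside.
- wax_jar: bystander: closed jar, 56 diameter, 55 high. Origin: centre of its underside.
- dust_brush: bystander: small brush lying on the bench. Origin: on its underside near mid-length.

How it is judged:
By the outcome, as a careful person would: the job done as asked, in the order asked, and still so for the second after the job is handed in, with the robot touching nothing.
It also fails if it takes over 72 s, if anything falls off the work surface, if the arm or the gripper's body presses on something with over 40 N, if the wrist force passes 120 N, or if a joint passes its speed limit or range.

### The arm

A 7-joint arm with a two-finger parallel gripper is mounted at the origin on the work surface. World frame = base frame: x ahead of the robot, y to its left, z up, the work surface at z = 0. Lengths are in m, angles in rad, forces in N, time in s.
With the tool pointing down it reaches from about 0.35 to 0.9 m from the base axis. Payload 8.1 kg.
Tool frame: the origin (TCP) lies at the very end of the fingers, on their centre line; the grasp point (between the pads) lies arm.grip_point_offset behind it (arm.grip_point_offset is the distance from the TCP to the grasp point, in m); z points along the fingers, y is the line along which they close (so a half turn about z gives the same grasp; the last joint's range is limited). The gripper opens to 92 mm and grips with 3 to 60 N. Pads are 19 mm wide; open, the fingers measure 130 mm over their backs; the gripper's body (75 mm by 190 mm) begins 47 mm behind the grasp point.
Start: joints at [-1.281, 0.434, 0.025, 1.573, -0.012, 1.134, -0.075], TCP at [0.239, 0.577, 0.227] pointing down, gripper open.
Joint ranges: [-2.62, 2.62], [-0.44, 2.09], [-1.27, 1.32], [0.08, 2.57], [-1.32, 4.46], [0.12, 2], [-2.74, 2.74]. Speed limits (rad/s): [2.22, 2.22, 3.01, 3.01, 3.14, 3.14, 3.14].

### API

Orientations are given as a rotation vector (axis times angle).
In Python, from cell import arm gives the robot as it stands. The module is installed in compiled form; this text tells all that it offers.
- The arm moves only by the shell command python3 -m creep 'ROWS' [OPENING] [FORCE]. ROWS is JSON, a list of rows, each a list of 6 numbers: the shift along the tool's x, y, z scaled (see below), then the turn, a rotation vector about the tool's x, y, z scaled (see below). A call has 1 to 20 rows; each row shifts and turns the commanded pose from where the row before left it, along the tool's axes as they then stand; what a row does not reach is not made up. The controller multiplies each number of a shift by 0.4 m and each number of a turn by 120 degrees. A row lasts 1/12 s, in which the tool goes at most 41.7 mm and 7.16 degrees, less where a joint would pass 70% of its speed; a pose out of reach is approached as far as the arm can. A call with a number of a shift or a turn outside -1 to 1 is refused whole. A call with a gripper value outside its range is refused whole. OPENING is the closure, from -1 (fully open) to 1 (shut), set as the call begins (- or left out, the last holds). The fingers move at their own pace and stop on an object; FORCE is the grip in N (left out, the last holds). Time passes only in rows, so rows that do not move let the fingers close. It gives the time, the measured TCP pose, the force, the opening and the grip force at its end, in the units of the state.
- arm.observe(): the state, without advancing time (a new reading comes with each control period).
- arm.get_image(name): name is "scene" or "side" or "wrist"; returns a dict with "frame" (480x640x3 uint8, red, green, blue), "intrinsics" (3x3 intrinsics, pixels), "distortion" ([k1, k2, p1, p2, k3] as OpenCV has them; the pictures are not rectified), "rvec" (rotation vector, rad) and "tvec" (3), from world to camera coordinates, as OpenCV has them; the wrist camera has in their place "mount" (4x4, takes a point from camera to tool coordinates, whose origin is the TCP and whose axes are the flange's). Camera axes: x right, y down, z forward; pixel columns grow to the right and rows downward; lengths in m; the calibration is good to about 2 mm. A picture is of the moment at which its call begins: read the wrist's pose just before it. There is no depth.
- arm.sign_off(): hands the job in; it is judged then, once.
The state is a dict: "clock": time; "joints": joint angles; "dq": joint speeds; "joint_efforts": joint torques, N m; "position": TCP position; "ee_rot": TCP orientation; "force": force on the tool from outside, world axes, zero at the start; "ft_torque": the same for the moment, N m; "width": opening from 0.0 (shut) to 1.0 (fully open); "gripper_force": force on a finger pad.
Only numpy, scipy, OpenCV 4.12 (cv2) and the standard library are available. Lean on these libraries where they do the work, as an engineer would, in place of code of your own. Each camera call takes 0.05 s, during which the arm holds its last target. There are 200 camera calls.

## Working session

There is one attempt and no reset: what is moved stays moved. The work goes in short steps, Python scripts to look and compute and a shell command to move; the robot and the scene stay as the last step left them, time stands still between calls to the robot, and variables do not carry over. Pictures are saved under pics/ and viewed, at most 10 in all, crops included, and the job is handed in when it is done.

```bash
mkdir -p pics
cat > h.py <<'E'
import numpy as np, cv2
from cell import arm
from scipy.spatial.transform import Rotation as R
def cam(name):
    s=arm.observe(); d=arm.get_image(name)
    K=np.array(d["intrinsics"]);D=np.array(d["distortion"])
    if "mount" in d:
        T=np.eye(4);T[:3,:3]=R.from_rotvec(s["ee_rot"]).as_matrix();T[:3,3]=s["position"]
        M=T@np.array(d["mount"]);Rw=M[:3,:3];c=M[:3,3]
    else:
        Rc=R.from_rotvec(np.ravel(d["rvec"])).as_matrix();Rw=Rc.T;c=-Rw@np.ravel(d["tvec"])
    return dict(f=np.array(d["frame"]),K=K,D=D,Rw=Rw,c=c)
def ray(C,p):
    q=cv2.undistortPoints(np.array(p,float).reshape(-1,1,2),C["K"],C["D"]).reshape(-1,2)
    return np.c_[q,np.ones(len(q))]@C["Rw"].T
def onz(C,p,z):
    d=ray(C,p);return C["c"]+d*((z-C["c"][2])/d[:,2])[:,None]
def proj(C,P):
    Rc=C["Rw"].T
    return cv2.projectPoints(np.array(P,float).reshape(-1,1,3),cv2.Rodrigues(Rc)[0],-Rc@C["c"],C["K"],C["D"])[0].reshape(-1,2)
def save(C,n): cv2.imwrite("pics/"+n,C["f"][:,:,::-1]); np.savez("pics/"+n+".npz",**C)
def load(n): return dict(np.load("pics/"+n+".npz"))
def st():
    s=arm.observe();print({k:np.round(s[k],4).tolist() for k in["clock","position","ee_rot","force","width","gripper_force","joints"]})
E
python3 - <<'E'
from h import *
for n in["scene","side","wrist"]:
    C=cam(n);save(C,n+"0.png");print(n,C["c"].round(3),C["Rw"][:,2].round(2))
st();print(arm.grip_point_offset)
print(R.from_rotvec(arm.observe()["ee_rot"]).as_matrix().round(3))
E
```

```text
scene [ 1.105 -0.732  0.973] [-0.42  0.58 -0.69]
side [ 0.212 -0.076  0.923] [ 0.42  0.08 -0.91]
wrist [0.171 0.605 0.384] [ 0.25 -0.1  -0.96]
{'clock': 0.15, 'position': [0.2391, 0.577, 0.2261], 'ee_rot': [-0.6131, -3.0811, 0.0019], 'force': [-0.351, 0.3396, -0.0268], 'width': 1.0001, 'gripper_force': 0.0, 'joints': [-1.2806, 0.435, 0.025, 1.5739, -0.0116, 1.134, -0.0751]}
0.0188
[[-0.924  0.383 -0.   ]
 [ 0.383  0.924 -0.001]
 [-0.    -0.001 -1.   ]]
```

View pics/scene0.png

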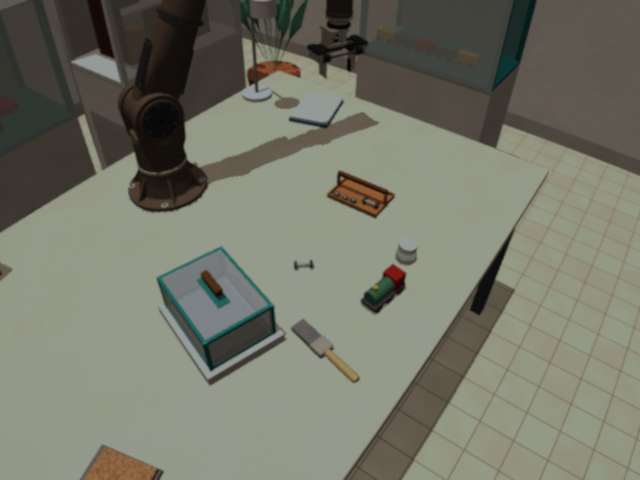

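View pics/side0.png

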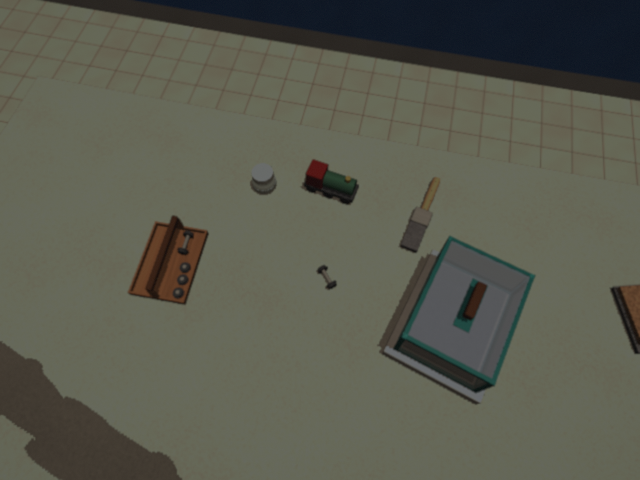

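The scene view shows the plinth and cover at (220,310), the tray at (362,195) and the stray wheelset at (304,265). In the side view the wheelset is at (327,277), the tray at (169,262) with its parts in the right half, and the cover handle at (475,300). I'll measure these now.

Run:
```python
from h import *
S=load("side0.png");f=S["f"]
hsv=cv2.cvtColor(f,cv2.COLOR_RGB2HSV)
def blob(m,x0,y0,x1,y1):
    k=np.zeros(m.shape,np.uint8);k[y0:y1,x0:x1]=m[y0:y1,x0:x1];n,l,s,c=cv2.connectedComponentsWithStats(k);i=1+np.argmax(s[1:,4]);return (l==i).astype(np.uint8),s[i],c[i]
# tray
m=((hsv[:,:,0]<15)&(hsv[:,:,1]>120)).astype(np.uint8)
b,s,c=blob(m,110,200,230,320);r=cv2.approxPolyDP(cv2.convexHull(cv2.findContours(b,0,2)[0][0]),4,True).reshape(-1,2)
print("tray",s,r.tolist(),onz(S,r,.016).round(4).tolist())
# wheelset
g=f.max(2).astype(int); m=((g<95)).astype(np.uint8)
k=np.zeros_like(m);k[255:300,305:350]=m[255:300,305:350]
n,l,s,c=cv2.connectedComponentsWithStats(k);print(s.tolist(),c.tolist());
p=[c[i] for i in range(1,n) if s[i,4]>12];print("wheels",onz(S,p,.012).round(4).tolist())
# teal
m=((hsv[:,:,0]>75)&(hsv[:,:,0]<100)&(hsv[:,:,1]>110)).astype(np.uint8)
b,s,c=blob(m,380,220,560,410);h=cv2.approxPolyDP(cv2.convexHull(np.argwhere(b)[:,::-1].astype(np.int32)),4,True).reshape(-1,2)
print("teal",h.tolist(),onz(S,h,.131).round(4).tolist())
m=((hsv[:,:,0]<15)&(hsv[:,:,1]>100)).astype(np.uint8)
b,s,c=blob(m,440,270,510,330);print("handle",s,c,onz(S,[c],.16).round(4),cv2.minAreaRect(np.argwhere(b)[:,::-1].astype(np.int32)))
A=cv2.resize(f[205:315,110:230],(440,403),interpolation=cv2.INTER_CUBIC)
B=cv2.resize(f[230:405,375:545],(356,366),interpolation=cv2.INTER_CUBIC)
o=np.zeros((410,800,3),np.uint8);o[:403,:440]=A;o[:366,442:798]=B
cv2.imwrite("pics/c1.png",np.clip(o[:,:,::-1]*1.6,0,255).astype(np.uint8))
```

```text
tray [ 129  217   78   86 3779] [[206, 231], [184, 302], [129, 292], [156, 222], [175, 217]] [[0.6007, 0.2634, 0.016], [0.4352, 0.2552, 0.016], [0.4314, 0.3731, 0.016], [0.5979, 0.3785, 0.016], [0.6191, 0.3419, 0.016]]
[[0, 0, 640, 480, 306958], [316, 264, 21, 26, 242]] [[319.49476475609043, 239.47045849920835], [326.1404958677686, 276.9710743801653]]
wheels [[0.5538, -0.0186, 0.012]]
teal [[533, 275], [493, 384], [398, 346], [450, 237]] [[0.5966, -0.4002, 0.131], [0.3832, -0.3388, 0.131], [0.4115, -0.1745, 0.131], [0.6416, -0.2423, 0.131]]
handle [464 283  22  36 357] [474.56022409 300.14285714] [[ 0.5125 -0.2899  0.16  ]] ((474.4526672363281, 300.1864013671875), (10.008279800415039, 36.769554138183594), 22.380136489868164)
```

View pics/c1.png

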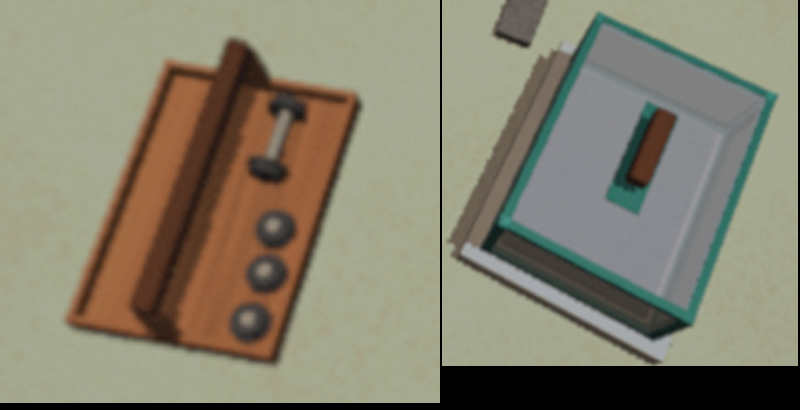

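```bash
cat >> h.py <<'E'
def plan(x,y,z,yaw):
    "yaw: wanted world angle (deg) of tool y, mod 180. Turn about tool z first, then shift"
    s=arm.observe();M=R.from_rotvec(s["ee_rot"]).as_matrix()
    cur=np.degrees(np.arctan2(M[1,1],M[0,1]))
    d=-((yaw-cur+90)%180-90)
    M2=R.from_euler("z",-d,degrees=True).as_matrix()@M
    t=M2.T@(np.array([x,y,z])-s["position"])/.4
    print("at",np.round(s["position"],4),"yaw",cur.round(2),"tilt",(M[:2,2]*57.3).round(2),"J7",round(s["joints"][6],2),"clk",s["clock"],"F",np.round(s["force"],1),"w",round(s["width"],3),"g",round(s["gripper_force"],1))
    print("turn z units",round(d/120,4),"rows>=",round(abs(d)/7.16,1),"| shift units",t.round(4),"rows>=",round(np.linalg.norm(t)/.104,1))
E
python3 - <<'E'
from h import *
S=load("side0.png");g=S["f"].max(2).astype(int)
p=np.argwhere(g[255:300,305:350]<95)[:,::-1]+[305,255]
P=onz(S,p,.012)[:,:2];c=P.mean(0);w,v=np.linalg.eigh(np.cov(P.T));print(c,np.degrees(np.arctan2(*v[::-1,1]))%180,w**.5)
C=load("scene0.png");g=C["f"].max(2).astype(int)
p=np.argwhere(g[255:277,288:320]<85)[:,::-1]+[288,255]
P=onz(C,p,.012)[:,:2];c=P.mean(0);w,v=np.linalg.eigh(np.cov(P.T));print(c,np.degrees(np.arctan2(*v[::-1,1]))%180,w**.5,len(p))
# above wheelset, shifted so camera sees it
plan(.55,-.018,.2,50)
E
```

```text
[ 0.55390429 -0.01854541] 40.85179858821175 [0.00659122 0.01824475]
[ 0.55687338 -0.01941114] 42.99054085658514 [0.00658138 0.01982141] 39
at [0.2391 0.577  0.2261] yaw 67.49 tilt [-0.02 -0.07] J7 -0.08 clk 0.15 F [-0.4  0.3 -0. ] w 1.0 g 0.0
turn z units 0.1458 rows>= 2.4 | shift units [-1.5515 -0.6399  0.0663] rows>= 16.1
```

```bash
python3 -m creep '[[-0.04,-0.02,0,0,0,0],[-0.08,-0.03,0,0,0,0],[-0.09,-0.04,0,0,0,0],[-0.09,-0.04,0,0,0,0],[-0.09,-0.04,0,0,0,0],[-0.09,-0.04,0,0,0,0],[-0.09,-0.04,0,0,0,0],[-0.09,-0.04,0,0,0,0],[-0.09,-0.04,0,0,0,0],[-0.09,-0.04,0,0,0,0],[-0.09,-0.04,0,0,0,0],[-0.09,-0.04,0,0,0,0],[-0.09,-0.04,0,0,0,0],[-0.09,-0.04,0,0,0,0]]' -0.5
python3 - <<'E'
from h import *
plan(.555,-.019,.15,42)
E
```

```text
clock: 1.32
position: [0.6024, 0.1962, 0.2266]
ee_rot: [-0.613, -3.081, 0.0]
force: [0.6, 0.1, -0.3]
width: 0.746
gripper_force: 0.0
at [0.6024 0.1962 0.2266] yaw 67.5 tilt [-0.02 -0.  ] J7 0.85 clk 1.3167 F [ 0.6  0.1 -0.3] w 0.746 g 0.0
turn z units 0.2125 rows>= 3.6 | shift units [-0.3205 -0.448   0.1914] rows>= 5.6
```

```bash
python3 -m creep '[[0,0,0,0,0,0.05],[0,0,0,0,0,0.055],[0,0,0,0,0,0.055],[0,0,0,0,0,0.052],[-0.05,-0.07,0.02,0,0,0],[-0.05,-0.07,0.02,0,0,0],[-0.05,-0.07,0.02,0,0,0],[-0.05,-0.07,0.02,0,0,0],[-0.05,-0.07,0.02,0,0,0],[-0.04,-0.06,0.02,0,0,0],[-0.03,-0.04,0.01,0,0,0],[0,0,0,0,0,0],[0,0,0,0,0,0],[0,0,0,0,0,0]]'
python3 - <<'E'
from h import *
plan(.555,-.019,.15,42)
W=cam("wrist");save(W,"w1.png")
E
```

```text
clock: 2.48
position: [0.5539, -0.0169, 0.1748]
ee_rot: [-1.276, -2.871, -0.001]
force: [0.3, 0.2, -0.6]
width: 0.751
gripper_force: 0.0
at [ 0.5539 -0.0169  0.1748] yaw 42.09 tilt [0.01 0.04] J7 0.81 clk 2.4833 F [ 0.3  0.2 -0.6] w 0.751 g 0.0
turn z units 0.0007 rows>= 0.0 | shift units [-0.0058 -0.0015  0.0619] rows>= 0.6
```

View pics/w1.png

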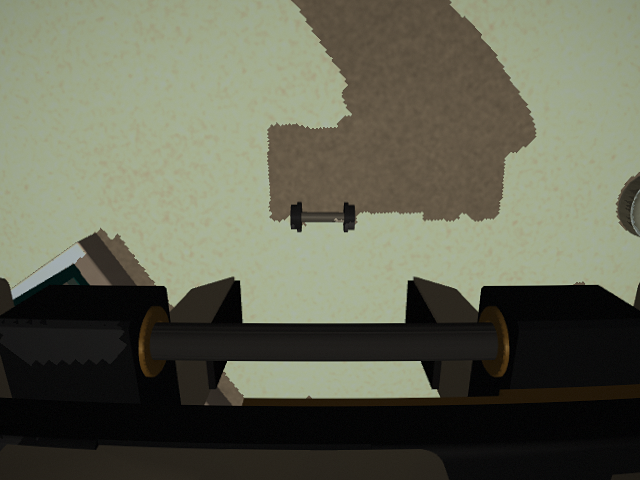

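The wheelset is at (323,217) with its axle horizontal in the picture, so the fingers are aligned with it. Next I compute its exact position.

Run:
```python
from h import *
W=load("w1.png");
k=np.zeros((480,640),np.uint8);k[195:240,280:365]=(W["f"][195:240,280:365].max(2)<50)
n,l,s,c=cv2.connectedComponentsWithStats(k)
q=[c[i] for i in range(1,n) if s[i,4]>60];print(q,s.tolist())
P=onz(W,q,.013);print(P.round(4),P.mean(0))
d=P[1]-P[0];y=np.degrees(np.arctan2(d[1],d[0]));print(y)
plan(P[:,0].mean(),P[:,1].mean(),.005,y)
```

```text
[array([296.17253521, 216.38380282]), array([347.42123288, 216.02739726])] [[0, 0, 640, 480, 306607], [291, 202, 12, 30, 284], [323, 203, 32, 29, 292], [304, 212, 7, 2, 7], [312, 213, 6, 1, 6], [319, 213, 3, 1, 3], [333, 221, 1, 1, 1]]
[[ 0.5378 -0.0319  0.013 ]
 [ 0.5678 -0.0043  0.013 ]] [ 0.55276316 -0.01809056  0.013     ]
42.542936432272434
at [ 0.554  -0.0164  0.1748] yaw 42.15 tilt [0.02 0.04] J7 0.81 clk 2.5333 F [-0.4 -0.1 -0.5] w 0.749 g 0.0
turn z units -0.0033 rows>= 0.1 | shift units [-0.0012 -0.0054  0.4245] rows>= 4.1
```

```bash
python3 -m creep '[[-0.001,-0.003,0.06,0,0,0],[0,0,0.08,0,0,0],[0,0,0.08,0,0,0],[0,0,0.08,0,0,0],[0,0,0.06,0,0,0],[0,0,0.04,0,0,0],[0,0,0.025,0,0,0],[0,0,0,0,0,0],[0,0,0,0,0,0],[0,0,0,0,0,0]]' && python3 -m creep '[[0,0,0,0,0,0],[0,0,0,0,0,0],[0,0,0,0,0,0],[0,0,0,0,0,0],[0,0,0,0,0,0],[0,0,0,0,0,0]]' 1 8 && python3 -m creep '[[0,0,-0.03,0,0,0],[0,0,-0.06,0,0,0],[0,0,-0.08,0,0,0],[0,0,-0.08,0,0,0],[0,0,-0.04,0,0,0],[0,0,0,0,0,0],[0,0,0,0,0,0]]'
python3 - <<'E'
from h import *
st()
S=cam("side");save(S,"side1.png")
# tray frame pose from corners
o=np.array([.516,.3175]);a=np.radians(2.4);ux=np.array([np.cos(a),np.sin(a)]);uy=np.array([-ux[1],ux[0]])
t=o+31*.001*uy;print(t);plan(t[0],t[1],.13,2.4)
E
```

```text
clock: 3.37
position: [0.554, -0.0185, 0.0058]
ee_rot: [1.275, 2.87, 0.002]
force: [-0.1, 0.0, 0.2]
width: 0.75
gripper_force: 0.0
clock: 3.87
position: [0.5534, -0.0189, 0.0052]
ee_rot: [1.276, 2.87, 0.001]
force: [-0.7, 0.6, 5.6]
width: 0.542
gripper_force: 8.0
clock: 4.45
position: [0.5534, -0.0189, 0.122]
ee_rot: [1.276, 2.869, 0.002]
force: [-0.1, 0.7, -0.8]
width: 0.546
gripper_force: 8.0
{'clock': 4.45, 'position': [0.5534, -0.0189, 0.122], 'ee_rot': [1.2757, 2.8689, 0.0019], 'force': [-0.1454, 0.693, -0.7882], 'width': 0.5464, 'gripper_force': 7.9999, 'joints': [-0.2833, 0.4376, 0.3006, 1.8929, -0.1708, 0.8336, 0.8396]}
[0.51470185 0.34847281]
at [ 0.5526 -0.0188  0.1208] yaw 42.06 tilt [-0.    0.01] J7 0.84 clk 4.5 F [-0.6  0.2 -0.8] w 0.548 g 8.0
turn z units 0.3305 rows>= 5.5 | shift units [ 0.9214 -0.0562 -0.0228] rows>= 8.9
```

```bash
python3 -m creep '[[0,0,0,0,0,0.04],[0,0,-0.02,0,0,0.058],[0,0,-0.02,0,0,0.058],[0,0,-0.02,0,0,0.058],[0,0,-0.02,0,0,0.058],[0,0,-0.02,0,0,0.058],[0.04,0,-0.02,0,0,0],[0.08,-0.01,-0.02,0,0,0],[0.09,-0.01,-0.02,0,0,0],[0.1,-0.01,-0.02,0,0,0],[0.1,-0.01,-0.02,0,0,0],[0.1,-0.01,0,0,0,0],[0.1,-0.01,0,0,0,0],[0.1,0,0,0,0,0],[0.1,0,0,0,0,0],[0.08,0,0,0,0,0],[0.06,0,0,0,0,0],[0.025,0,0,0,0,0],[0,0,0,0,0,0],[0,0,0,0,0,0]]'
python3 - <<'E'
from h import *
W=cam("wrist");save(W,"w2.png");plan(.5147,.3485,.009,2.4)
E
```

```text
clock: 6.17
position: [0.5121, 0.3682, 0.1995]
ee_rot: [2.173, 2.267, -0.004]
force: [0.0, -0.9, -1.6]
width: 0.545
gripper_force: 8.0
at [0.5127 0.3672 0.2   ] yaw 2.33 tilt [-0.04 -0.13] J7 -0.46 clk 6.2167 F [ 0.  -0.5  0.3] w 0.541 g 8.0
turn z units -0.0006 rows>= 0.0 | shift units [-0.0459  0.0034  0.4776] rows>= 4.6
```

View pics/w2.png

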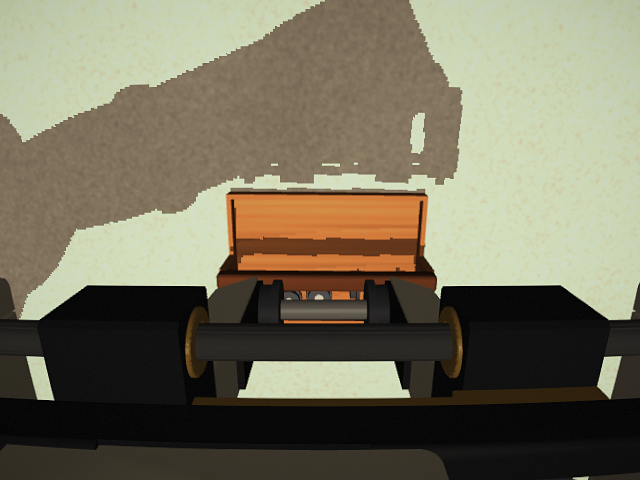

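The tray's empty half shows at rows 193-270 with the far +y rim corners near (229,191) and (427,193). The dark handle is at row 280 and the wheelset is held at (322,308). I'll refine the tray pose from these edges.

Run:
```python
from h import *
W=load("w2.png")
P=onz(W,[[229,191.5],[427,193.5],[219,271],[435,271]],.016);P[2:]=onz(W,[[219,274],[436,274]],.065);print(P.round(4))
hsv=cv2.cvtColor(W["f"],cv2.COLOR_RGB2HSV);m=((hsv[:,:,0]<15)&(hsv[:,:,1]>120)&(hsv[:,:,2]>60)).astype(np.uint8)
for c in(240,280,330,380,415):
    r=np.flatnonzero(m[150:260,c])+150;print(c,r[0],onz(W,[[c,r[0]]],.016).round(4))
for r in(205,220,240):
    q=np.flatnonzero(m[r]);print(r,q[0],q[-1],onz(W,[[q[0],r],[q[-1],r]],.016)[:,:2].round(4))
```

```text
[[0.4315 0.38   0.016 ]
 [0.5975 0.3856 0.016 ]
 [0.4337 0.3251 0.065 ]
 [0.5986 0.3323 0.065 ]]
240 194 [[0.4408 0.3782 0.016 ]]
280 194 [[0.4744 0.3796 0.016 ]]
330 192 [[0.5161 0.3831 0.016 ]]
380 195 [[0.5581 0.3825 0.016 ]]
415 195 [[0.5875 0.3838 0.016 ]]
205 227 426 [[0.4296 0.3684]
 [0.5978 0.3757]]
220 228 425 [[0.4303 0.3553]
 [0.5983 0.3627]]
240 229 424 [[0.4308 0.3376]
 [0.5994 0.3449]]
```

```bash
python3 -m creep '[[-0.038,0,0,0,0,0],[0,0,0.06,0,0,0],[0,0,0.08,0,0,0],[0,0,0.08,0,0,0],[0,0,0.08,0,0,0],[0,0,0.06,0,0,0],[0,0,0.04,0,0,0],[0,0,0.03,0,0,0],[0,0,0.02,0,0,0],[0,0,0.015,0,0,0],[0,0,0.006,0,0,0],[0,0,0,0,0,0],[0,0,0,0,0,0],[0,0,0,0,0,0]]'
python3 - <<'E'
from h import *
plan(.513,.352,.0095,2.4)
E
```

```text
clock: 7.38
position: [0.5135, 0.3549, 0.0132]
ee_rot: [2.173, 2.268, 0.002]
force: [-0.3, -0.4, -0.4]
width: 0.542
gripper_force: 8.0
at [0.5135 0.3549 0.0132] yaw 2.46 tilt [0.07 0.05] J7 -0.35 clk 7.3833 F [-0.3 -0.4 -0.4] w 0.542 g 8.0
turn z units 0.0005 rows>= 0.0 | shift units [-0.0071 -0.0015  0.0093] rows>= 0.1
```

```bash
python3 -m creep '[[-0.005,0,0.004,0,0,0],[0,0,0.004,0,0,0],[0,0,0,0,0,0],[0,0,0,0,0,0]]' && python3 -m creep '[[0,0,0,0,0,0],[0,0,0,0,0,0],[0,0,0,0,0,0],[0,0,0,0,0,0]]' 0.1 && python3 -m creep '[[0,0,0,0,0,0],[0,0,0,0,0,0],[0,0,0,0,0,0]]' -0.35 && python3 -m creep '[[0,0,-0.03,0,0,0],[0,0,-0.06,0,0,0],[0,0,-0.08,0,0,0],[0,0,-0.09,0,0,0],[0,0,-0.09,0,0,0],[0,0,-0.09,0,0,0],[0,0,-0.06,0,0,0],[0,0,-0.02,0,0,0],[0,0,0,0,0,0]]'
python3 - <<'E'
from h import *
C=cam("side");save(C,"side2.png");S=cam("scene");save(S,"scene2.png")
A=cv2.resize(C["f"][205:315,110:230],(400,366),interpolation=cv2.INTER_CUBIC)
B=cv2.resize(S["f"][155:230,320:402],(400,366),interpolation=cv2.INTER_CUBIC)
cv2.imwrite("pics/c2.png",np.clip(np.hstack([A,B])[:,:,::-1]*1.5,0,255).astype(np.uint8))
plan(.5125,-.290,.25,-16+90)
E
```

```text
clock: 7.72
position: [0.5134, 0.3524, 0.0094]
ee_rot: [2.173, 2.268, 0.001]
force: [0.2, -0.8, 2.1]
width: 0.54
gripper_force: 8.0
clock: 8.05
position: [0.5134, 0.3524, 0.0093]
ee_rot: [2.173, 2.268, 0.001]
force: [0.8, -1.2, 3.7]
width: 0.542
gripper_force: 8.0
clock: 8.3
position: [0.5126, 0.3527, 0.0089]
ee_rot: [-2.173, -2.268, 0.001]
force: [-0.6, 0.7, 0.7]
width: 0.668
gripper_force: 0.0
clock: 9.05
position: [0.5141, 0.3532, 0.2203]
ee_rot: [2.173, 2.268, 0.008]
force: [0.0, -1.0, -0.7]
width: 0.673
gripper_force: 0.0
at [0.5125 0.3524 0.2166] yaw 2.46 tilt [-0.04 -0.01] J7 -0.45 clk 9.15 F [ 0.5  0.4 -0.3] w 0.672 g 0.0
turn z units -0.5962 rows>= 10.0 | shift units [-0.4428 -1.5438 -0.0823] rows>= 15.5
```

View pics/c2.png

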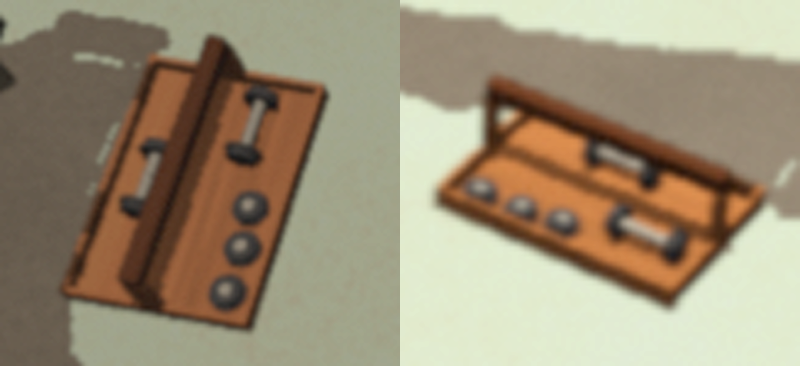

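Both wheelsets and the three wheels are inside the tray. Moving on to the cover.

```bash
python3 -m creep '[[0,0,0,0,0,-0.04],[0,0,-0.02,0,0,-0.058],[0,0,-0.02,0,0,-0.058],[0,0,-0.02,0,0,-0.058],[0,0,-0.02,0,0,-0.058],[0,0,-0.02,0,0,-0.058],[0,0,-0.02,0,0,-0.058],[0,0,-0.02,0,0,-0.058],[0,0,-0.02,0,0,-0.058],[0,0,-0.02,0,0,-0.058],[0,0,0,0,0,-0.035],[-0.01,-0.04,0,0,0,0],[-0.02,-0.08,0,0,0,0],[-0.03,-0.09,0,0,0,0],[-0.03,-0.09,0,0,0,0],[-0.03,-0.09,0,0,0,0],[-0.03,-0.09,0,0,0,0],[-0.03,-0.09,0,0,0,0],[-0.03,-0.09,0,0,0,0],[-0.03,-0.09,0,0,0,0]]' && python3 -m creep '[[-0.03,-0.09,0,0,0,0],[-0.03,-0.09,0,0,0,0],[-0.03,-0.09,0,0,0,0],[-0.03,-0.09,0,0,0,0],[-0.03,-0.09,0,0,0,0],[-0.03,-0.09,0,0,0,0],[-0.03,-0.09,0,0,0,0],[-0.02,-0.09,0,0,0,0],[-0.005,-0.05,0,0,0,0],[0,0,0,0,0,0],[0,0,0,0,0,0],[0,0,0,0,0,0]]'
python3 - <<'E'
from h import *
W=cam("wrist");save(W,"w3.png");plan(.5125,-.290,.137,74)
E
```

```text
clock: 10.82
position: [0.5218, 0.0359, 0.2872]
ee_rot: [-0.434, -3.108, 0.002]
force: [-0.0, -0.4, -0.1]
width: 0.677
gripper_force: 0.0
clock: 11.82
position: [0.5289, -0.2829, 0.2875]
ee_rot: [-0.433, -3.109, -0.002]
force: [-0.5, 0.7, 0.1]
width: 0.672
gripper_force: 0.0
at [ 0.5293 -0.2824  0.2879] yaw 74.2 tilt [-0.1  0.1] J7 1.86 clk 11.8667 F [ 0.6 -0.2  0.3] w 0.678 g 0.0
turn z units 0.0016 rows>= 0.0 | shift units [ 0.0343 -0.0302  0.3773] rows>= 3.7
```

View pics/w3.png

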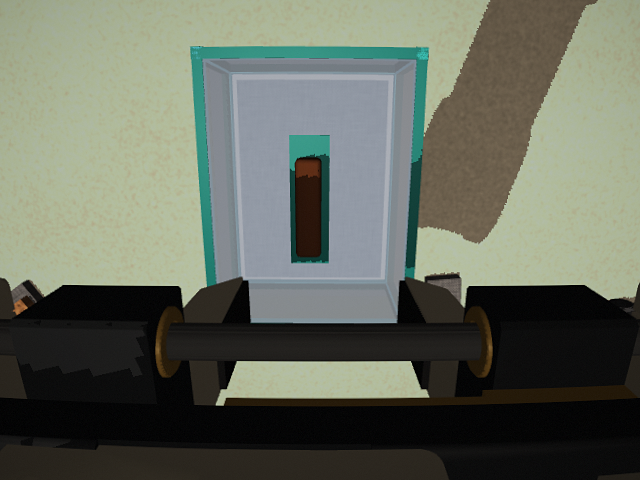

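The handle bar's top runs from (308,157) to (308,257). The teal top edging has its corners at (193,48) and (428,48).

Run:
```python
from h import *
W=load("w3.png")
hsv=cv2.cvtColor(W["f"],cv2.COLOR_RGB2HSV);m=np.zeros((480,640),np.uint8);q=(hsv[:,:,0]<15)&(hsv[:,:,1]>120);m[140:270,280:335]=q[140:270,280:335]
r=cv2.minAreaRect(np.argwhere(m)[:,::-1].astype(np.int32));B=cv2.boxPoints(r);P=onz(W,B,.166);print(r,P.round(4).tolist(),P.mean(0));
e=[np.linalg.norm(P[i]-P[i-1]) for i in range(4)];print(e)
T=onz(W,[[191.5,46.5],[428.5,46.5]],.131);print(T,np.linalg.norm(T[1]-T[0]))
d=T[1]-T[0];u=d/np.linalg.norm(d);yaw=np.degrees(np.arctan2(d[1],d[0]))
n=np.array([u[1],-u[0],0]); 
c=T.mean(0)-n*.111;c2=T.mean(0)+n*.111;print("yaw y-axis",yaw,c,c2)
c=P.mean(0)
plan(c[0],c[1],.137,yaw)
```

```text
((307.5, 207.0), (98.0, 25.0), 90.0) [[0.4761, -0.2877, 0.166], [0.4807, -0.2716, 0.166], [0.5471, -0.2905, 0.166], [0.5422, -0.3077, 0.166]] [ 0.5115456  -0.28936946  0.166     ]
[np.float64(0.06907598246851206), np.float64(0.016762244938492425), np.float64(0.06904842452861035), np.float64(0.017835852534150265)]
[[ 0.38132791 -0.33937649  0.131     ]
 [ 0.42791961 -0.17601295  0.131     ]] 0.16987769601602587
yaw y-axis 74.08171188693929 [ 0.29788019 -0.22725117  0.131     ] [ 0.51136733 -0.28813827  0.131     ]
at [ 0.5293 -0.2824  0.2879] yaw 74.2 tilt [-0.1  0.1] J7 1.86 clk 11.8667 F [ 0.6 -0.2  0.3] w 0.678 g 0.0
turn z units 0.001 rows>= 0.0 | shift units [ 0.0371 -0.0293  0.3773] rows>= 3.7
```

```bash
python3 -m creep '[[0.037,-0.029,0,0,0,0],[0,0,0.06,0,0,0],[0,0,0.08,0,0,0],[0,0,0.08,0,0,0],[0,0,0.06,0,0,0],[0,0,0.04,0,0,0],[0,0,0.03,0,0,0],[0,0,0.02,0,0,0],[0,0,0.007,0,0,0],[0,0,0,0,0,0],[0,0,0,0,0,0]]' && python3 -m creep '[[0,0,0,0,0,0],[0,0,0,0,0,0],[0,0,0,0,0,0],[0,0,0,0,0,0],[0,0,0,0,0,0],[0,0,0,0,0,0],[0,0,0,0,0,0],[0,0,0,0,0,0]]' 1 40
python3 - <<'E'
from h import *
plan(.5115,-.289,.137,74.1)
E
```

```text
clock: 12.78
position: [0.5122, -0.2911, 0.1389]
ee_rot: [0.434, 3.111, -0.0]
force: [0.9, 0.4, -0.4]
width: 0.678
gripper_force: 0.0
clock: 13.45
position: [0.5119, -0.2908, 0.1384]
ee_rot: [0.434, 3.111, 0.001]
force: [0.1, 1.7, 0.7]
width: 0.192
gripper_force: 40.0
at [ 0.5119 -0.2908  0.1384] yaw 74.11 tilt [0.01 0.05] J7 1.94 clk 13.45 F [0.1 1.7 0.7] w 0.192 g 40.0
turn z units 0.0001 rows>= 0.0 | shift units [0.0022 0.004  0.0034] rows>= 0.1
```

```bash
python3 -m creep '[[0,0,-0.005,0,0,0],[0,0,-0.01,0,0,0],[0,0,-0.015,0,0,0],[0,0,-0.02,0,0,0],[0,0,-0.03,0,0,0],[0,0,-0.04,0,0,0],[0,0,-0.05,0,0,0],[0,0,-0.05,0,0,0],[0,0,-0.04,0,0,0],[0,0,-0.03,0,0,0],[0,0,-0.01,0,0,0],[0,0,0,0,0,-0.02],[0,0,0,0,0,-0.03],[0,0,0,0,0,-0.03],[0,0,0,0,0,-0.03],[0,0,0,0,0,-0.022],[0,0,0,0,0,0]]'
python3 - <<'E'
from h import *
plan(.548,0,.2,90)
E
```

```text
clock: 14.87
position: [0.5112, -0.2914, 0.258]
ee_rot: [0.001, -3.141, -0.0]
force: [-0.9, -0.5, -6.9]
width: 0.193
gripper_force: 40.0
at [ 0.5112 -0.2914  0.258 ] yaw 90.04 tilt [-0.05  0.02] J7 2.14 clk 14.8667 F [-0.9 -0.5 -6.9] w 0.193 g 40.0
turn z units 0.0003 rows>= 0.0 | shift units [-0.092   0.7284  0.1451] rows>= 7.2
```

```bash
python3 -m creep '[[-0.002,0.02,0,0,0,0],[-0.005,0.04,0,0,0,0],[-0.01,0.06,0,0,0,0],[-0.01,0.08,0,0,0,0],[-0.015,0.08,0,0,0,0],[-0.015,0.08,0.01,0,0,0],[-0.01,0.08,0.015,0,0,0],[-0.01,0.08,0.02,0,0,0],[-0.01,0.08,0.025,0,0,0],[-0.005,0.06,0.025,0,0,0],[0,0.04,0.02,0,0,0],[0,0.02,0.015,0,0,0],[0,0.008,0.015,0,0,0],[0,0,0,0,0,0],[0,0,0,0,0,0],[0,0,0,0,0,0]]'
python3 - <<'E'
from h import *
plan(.548,0,.1095,90)
E
```

```text
clock: 16.2
position: [0.5491, -0.002, 0.2008]
ee_rot: [0.006, 3.141, -0.001]
force: [0.7, -0.1, -7.2]
width: 0.191
gripper_force: 40.0
at [ 0.5491 -0.002   0.2008] yaw 89.78 tilt [ 0.04 -0.04] J7 1.58 clk 16.2 F [ 0.7 -0.1 -7.2] w 0.191 g 40.0
turn z units -0.0019 rows>= 0.0 | shift units [0.0028 0.0053 0.2282] rows>= 2.2
```

```bash
python3 -m creep '[[0,0.003,0.03,0,0,0],[0,0,0.04,0,0,0],[0,0,0.04,0,0,0],[0,0,0.04,0,0,0],[0,0,0.03,0,0,0],[0,0,0.015,0,0,0],[0,0,0.01,0,0,0],[0,0,0.008,0,0,0],[0,0,0.004,0,0,0],[0,0,0.004,0,0,0],[0,0,0.004,0,0,0],[0,0,0,0,0,0],[0,0,0,0,0,0]]'
python3 - <<'E'
from h import *
plan(.548,0,.1085,90)
E
```

```text
clock: 17.28
position: [0.549, 0.0011, 0.1106]
ee_rot: [0.002, 3.141, 0.0]
force: [-0.8, -0.1, -6.7]
width: 0.197
gripper_force: 40.0
at [0.549  0.0011 0.1106] yaw 89.93 tilt [0.02 0.01] J7 1.61 clk 17.2833 F [-0.8 -0.1 -6.7] w 0.197 g 40.0
turn z units -0.0005 rows>= 0.0 | shift units [ 0.0025 -0.0026  0.0052] rows>= 0.1
```

```bash
python3 -m creep '[[0,0,0.002,0,0,0],[0,0,0.002,0,0,0],[0,0,0.002,0,0,0],[0,0,0,0,0,0],[0,0,0,0,0,0]]'
python3 - <<'E'
from h import *
plan(.548,0,.1085,90)
E
```

```text
clock: 17.7
position: [0.549, 0.001, 0.1083]
ee_rot: [0.002, 3.141, 0.0]
force: [-2.0, 0.1, 1.0]
width: 0.192
gripper_force: 40.0
at [0.549  0.001  0.1083] yaw 89.93 tilt [0.02 0.01] J7 1.61 clk 17.7 F [-2.   0.1  1. ] w 0.192 g 40.0
turn z units -0.0006 rows>= 0.0 | shift units [ 0.0025 -0.0024 -0.0005] rows>= 0.0
```

```bash
python3 -m creep '[[0,0,0,0,0,0],[0,0,0,0,0,0],[0,0,0,0,0,0],[0,0,0,0,0,0],[0,0,0,0,0,0]]' -0.1 && python3 -m creep '[[0,0,-0.03,0,0,0],[0,0,-0.05,0,0,0],[0,0,-0.08,0,0,0],[0,0,-0.08,0,0,0],[0,0,-0.08,0,0,0],[0,0,-0.04,0,0,0],[0,0,0,0,0,-0.02],[0,0.04,0,0,0,0],[0,0.08,0,0,0,0],[0,0.1,0,0,0,0],[0,0.1,0,0,0,0],[0,0.1,0,0,0,0],[0,0.1,0,0,0,0],[0,0.1,0,0,0,0],[0,0.08,0,0,0,0],[0,0.04,0,0,0,0],[0,0,0,0,0,0],[0,0,0,0,0,0],[0,0,0,0,0,0]]'
python3 - <<'E'
from h import *
plan(.5145,.321,.2,92.4)
W=cam("wrist");save(W,"w4.png")
C=cam("side");save(C,"side3.png");S=cam("scene");save(S,"scene3.png")
A=cv2.resize(C["f"][230:410,370:560],(380,360),interpolation=cv2.INTER_CUBIC)
B=cv2.resize(W["f"],(420,315),interpolation=cv2.INTER_AREA)
o=np.zeros((360,800,3),np.uint8);o[:,:380]=A;o[:315,380:]=B
cv2.imwrite("pics/c3.png",np.clip(o[:,:,::-1]*1.3,0,255).astype(np.uint8))
E
```

```text
clock: 18.12
position: [0.5491, 0.001, 0.108]
ee_rot: [0.002, 3.141, 0.0]
force: [-0.2, 0.4, -0.7]
width: 0.508
gripper_force: 0.0
clock: 19.7
position: [0.5373, 0.295, 0.2519]
ee_rot: [-0.061, 3.141, -0.002]
force: [-0.4, -1.0, -0.2]
width: 0.549
gripper_force: 0.0
at [0.5373 0.295  0.2519] yaw 92.23 tilt [ 0.01 -0.06] J7 1.09 clk 19.7 F [-0.4 -1.  -0.2] w 0.549 g 0.0
turn z units -0.0014 rows>= 0.0 | shift units [0.0544 0.0676 0.1296] rows>= 1.5
```

View pics/c3.png

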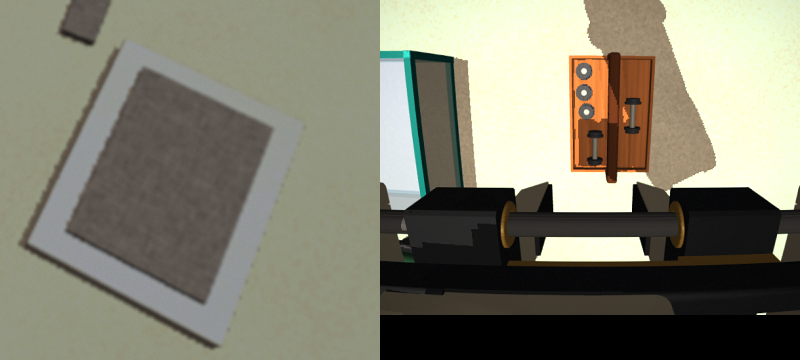

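The left crop shows the pad clear, with corners near side-view (441,263), (506,293), (473,381) and (403,345). The wrist crop shows all the tray, with its handle as a vertical bar at column ≈352. I'll measure both.

Run:
```python
from h import *
W=load("w4.png");hsv=cv2.cvtColor(W["f"],cv2.COLOR_RGB2HSV);o=((hsv[:,:,0]<15)&(hsv[:,:,1]>110))
v=hsv[:,:,2]
print([ (r,v[r,335:380:3].tolist()) for r in(110,200)])
for r in(95,110,130,240,255):
    q=np.flatnonzero(o[r,250:450])+250;P=onz(W,[[q[0],r],[q[-1],r]],.016);print(r,q[0],q[-1],P[:,:2].round(4).tolist(),P[:,:2].mean(0))
b=o.copy();b[:, :335]=0;b[:,385:]=0
rr=np.flatnonzero(b[60:290,358])+60;print("bar rows",rr[0],rr[-1])
for r in(90,75,265,272):
    q=np.flatnonzero(b[r]);print(r,q[:1],q[-1:])
for c in(310,400):
    q=np.flatnonzero(o[60:280,c])+60;P=onz(W,[[c,q[0]],[c,q[-1]]],.016);print(c,q[0],q[-1],P[:,:2].round(4).tolist(),P[:,:2].mean(0))
# pad from side & scene
for n,box in(("side3.png",(380,235,530,405)),("scene3.png",(150,240,300,390))):
    C=load(n);f=C["f"].astype(int);x0,y0,x1,y1=box
    h=cv2.cvtColor(C["f"],cv2.COLOR_RGB2HSV).astype(int)
    sub=f[y0:y1,x0:x1];g=sub.max(2);sat=h[y0:y1,x0:x1,1]
    cx,cy=((455,322) if n[1]=="i" else (221,312))
    ref=np.median(f[cy-8:cy+8,cx-8:cx+8].reshape(-1,3),0);print(n,"ref",ref)
    m=(np.abs(cv2.GaussianBlur(C["f"],(3,3),0).astype(int)-ref).max(2)<22).astype(np.uint8)
    m[:y0]=0;m[y1:]=0;m[:,:x0]=0;m[:,x1:]=0
    m=cv2.morphologyEx(m,cv2.MORPH_OPEN,np.ones((5,5),np.uint8));k,l,s,c=cv2.connectedComponentsWithStats(m)
    b=(l==l[cy,cx]).astype(np.uint8);ct=max(cv2.findContours(b,0,2)[0],key=cv2.contourArea)
    P=onz(C,ct.reshape(-1,2),.04)[:,:2].astype(np.float32)
    r=cv2.minAreaRect(P*1000);print(r)
```

```text
[(110, [187, 195, 199, 190, 185, 36, 49, 49, 50, 50, 58, 110, 100, 95, 99]), (200, [13, 58, 103, 89, 21, 44, 48, 47, 49, 41, 100, 102, 103, 13, 23])]
95 288 418 [[0.4422, 0.2587], [0.4371, 0.3775]] [0.43965485 0.31809848]
110 288 417 [[0.4555, 0.259], [0.4504, 0.3778]] [0.45296421 0.31837736]
130 289 416 [[0.4735, 0.2603], [0.4685, 0.3785]] [0.47097649 0.31938442]
240 290 410 [[0.5799, 0.2633], [0.5751, 0.3828]] [0.57750654 0.32303759]
255 291 409 [[0.5956, 0.2646], [0.5908, 0.3833]] [0.59319606 0.32394063]
bar rows 80 277
90 [335] [384]
75 [] []
265 [344] [360]
272 [345] [359]
310 85 261 [[0.4327, 0.2785], [0.6011, 0.2839]] [0.51694965 0.28118583]
400 85 261 [[0.4291, 0.3602], [0.5976, 0.3748]] [0.51334871 0.36749859]
side3.png ref [70. 65. 61.]
((512.1412353515625, -288.5306396484375), (143.75021362304688, 198.35313415527344), 73.81333923339844)
scene3.png ref [96. 91. 88.]
((513.0714111328125, -290.88330078125), (141.66925048828125, 193.62709045410156), 73.80170440673828)
```

```bash
python3 -m creep '[[0.03,0.03,0.03,0,0,0],[0.025,0.035,0.06,0,0,0],[0,0,0.08,0,0,0],[0,0,0.08,0,0,0],[0,0,0.08,0,0,0],[0,0,0.07,0,0,0],[0,0,0.05,0,0,0],[0,0,0.03,0,0,0],[0,0,0.02,0,0,0],[0,0,0.02,0,0,0],[0,0,0,0,0,0],[0,0,0,0,0,0],[0,0,0,0,0,0]]'
python3 - <<'E'
from h import *
plan(.515,.321,.0392,92.2)
E
```

```text
clock: 20.93
position: [0.5145, 0.3222, 0.045]
ee_rot: [-0.064, 3.139, 0.002]
force: [-0.3, 0.2, 0.0]
width: 0.55
gripper_force: 0.0
at [0.5145 0.3222 0.045 ] yaw 92.32 tilt [0.08 0.06] J7 1.06 clk 20.9333 F [-0.3  0.2  0. ] w 0.55 g 0.0
turn z units 0.001 rows>= 0.0 | shift units [-0.0011 -0.003   0.0146] rows>= 0.1
```

```bash
python3 -m creep '[[-0.001,-0.003,0.014,0,0,0],[0,0,0,0,0,0],[0,0,0,0,0,0]]' && python3 -m creep '[[0,0,0,0,0,0],[0,0,0,0,0,0],[0,0,0,0,0,0],[0,0,0,0,0,0],[0,0,0,0,0,0],[0,0,0,0,0,0],[0,0,0,0,0,0],[0,0,0,0,0,0]]' 1 55
python3 - <<'E'
from h import *
st();plan(.515,.321,.0392,92.2)
E
```

```text
clock: 21.18
position: [0.5142, 0.3205, 0.0384]
ee_rot: [-0.064, 3.141, -0.0]
force: [-0.2, 0.9, 0.0]
width: 0.55
gripper_force: 0.0
clock: 21.85
position: [0.5142, 0.3207, 0.0384]
ee_rot: [-0.064, 3.141, 0.0]
force: [-0.0, -0.6, 0.7]
width: 0.15
gripper_force: 55.0
{'clock': 21.85, 'position': [0.5142, 0.3207, 0.0384], 'ee_rot': [-0.0638, 3.1409, 0.0002], 'force': [-0.0251, -0.5954, 0.7317], 'width': 0.1497, 'gripper_force': 54.9955, 'joints': [-0.7283, 0.6123, 0.12, 1.8128, -0.1044, 0.7225, 1.0599]}
at [0.5142 0.3207 0.0384] yaw 92.33 tilt [0.   0.01] J7 1.06 clk 21.85 F [-0.  -0.6  0.7] w 0.15 g 55.0
turn z units 0.0011 rows>= 0.0 | shift units [-0.0019  0.0007 -0.0021] rows>= 0.0
```

```bash
python3 -m creep '[[0,0,-0.004,0,0,0],[0,0,-0.008,0,0,0],[0,0,-0.014,0,0,0],[0,0,-0.02,0,0,0],[0,0,-0.03,0,0,0],[0,0,-0.04,0,0,0],[0,0,-0.05,0,0,0],[0,0,-0.05,0,0,0],[0,0,-0.05,0,0,0],[0,0,-0.05,0,0,0],[0,0,-0.05,0,0,0],[0,0,-0.04,0,0,0],[0,0,-0.03,0,0,0],[0,0,-0.02,0,0,0],[0,0,-0.014,0,0,0],[0,0,-0.008,0,0,0],[0,0,0,0,0,0],[0,0,0,0,0,0]]'
python3 - <<'E'
from h import *
plan(.5122,-.2898,.2,74)
M=R.from_rotvec(arm.observe()["ee_rot"]).as_matrix();print((M.T@(np.array([.5122,-.2898,.228])-arm.observe()["position"])/.4).round(4))
C=cam("scene");save(C,"scene4.png")
cv2.imwrite("pics/c4.png",np.clip(cv2.resize(C["f"][90:250,270:430],(600,600),interpolation=cv2.INTER_CUBIC)[:,:,::-1]*1.3,0,255))
E
```

```text
clock: 23.35
position: [0.5139, 0.3204, 0.229]
ee_rot: [0.064, -3.14, 0.001]
force: [-0.1, -0.7, -7.5]
width: 0.148
gripper_force: 55.0
at [0.5139 0.3204 0.229 ] yaw 92.33 tilt [-0.04 -0.03] J7 1.03 clk 23.35 F [-0.1 -0.7 -7.5] w 0.148 g 55.0
turn z units 0.1528 rows>= 2.6 | shift units [-0.4164 -1.4676  0.073 ] rows>= 14.7
[ 0.0664 -1.5241  0.0034][ WARN:0@2.540] global loadsave.cpp:1063 imwrite_ Unsupported depth image for selected encoder is fallbacked to CV_8U.
```

View pics/c4.png

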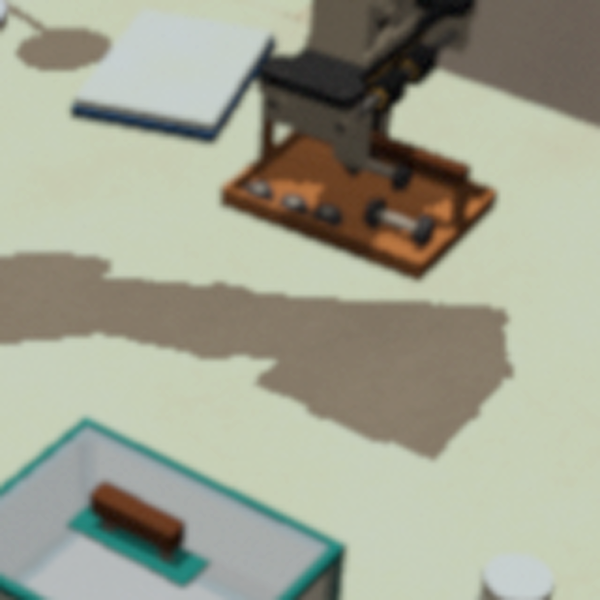

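The tray hangs level and all five parts are inside it. I'll carry it smoothly across.

```bash
python3 -m creep '[[0.002,-0.005,0,0,0,0],[0.002,-0.012,0,0,0,0],[0.002,-0.02,0,0,0,0],[0.002,-0.028,0,0,0,0],[0.002,-0.036,0,0,0,0],[0.002,-0.044,0,0,0,0],[0.002,-0.052,0,0,0,0],[0.002,-0.06,0,0,0,0],[0.002,-0.06,0,0,0,0],[0.002,-0.06,0,0,0,0],[0.002,-0.06,0,0,0,0],[0.002,-0.06,0,0,0,0],[0.002,-0.06,0,0,0,0],[0.002,-0.06,0,0,0,0],[0.002,-0.06,0,0,0,0],[0.002,-0.06,0,0,0,0],[0.002,-0.06,0,0,0,0],[0.002,-0.06,0,0,0,0],[0.002,-0.06,0,0,0,0],[0.002,-0.06,0,0,0,0]]' && python3 -m creep '[[0.002,-0.06,0,0,0,0],[0.002,-0.06,0,0,0,0],[0.002,-0.06,0,0,0,0],[0.002,-0.06,0,0,0,0],[0.002,-0.06,0,0,0,0],[0.002,-0.052,0,0,0,0],[0.002,-0.044,0,0,0,0],[0.002,-0.036,0,0,0,0],[0.002,-0.028,0,0,0,0],[0.002,-0.02,0,0,0,0],[0.002,-0.012,0,0,0,0],[0,-0.005,0,0,0,0],[0,0,0,0,0,0.007],[0,0,0,0,0,0.015],[0,0,0,0,0,0.022],[0,0,0,0,0,0.03],[0,0,0,0,0,0.03],[0,0,0,0,0,0.025],[0,0,0,0,0,0.016],[0,0,0,0,0,0.007]]' && python3 -m creep '[[0,0,0,0,0,0],[0,0,0,0,0,0],[0,0,0,0,0,0]]'
python3 - <<'E'
from h import *
plan(.5122,-.2898,.0785,74)
C=cam("scene");save(C,"scene5.png")
C=cam("side");save(C,"side5.png")
E
```

```text
clock: 25.07
position: [0.5131, -0.0732, 0.2298]
ee_rot: [-0.061, 3.141, -0.0]
force: [0.0, -0.4, -6.6]
width: 0.141
gripper_force: 55.0
clock: 26.73
position: [0.5138, -0.2681, 0.2294]
ee_rot: [-0.436, -3.111, -0.001]
force: [-0.1, 0.1, -6.2]
width: 0.148
gripper_force: 55.0
clock: 26.98
position: [0.5135, -0.2692, 0.2295]
ee_rot: [0.433, 3.112, 0.0]
force: [0.7, 0.3, -6.5]
width: 0.147
gripper_force: 55.0
at [ 0.5135 -0.2692  0.2295] yaw 74.16 tilt [0.01 0.01] J7 1.87 clk 26.9833 F [ 0.7  0.3 -6.5] w 0.147 g 55.0
turn z units 0.0013 rows>= 0.0 | shift units [-0.011  -0.0506  0.3776] rows>= 3.7
```

```bash
python3 -m creep '[[-0.001,-0.005,0,0,0,0],[-0.002,-0.01,0,0,0,0],[-0.003,-0.013,0,0,0,0],[-0.002,-0.012,0,0,0,0],[-0.001,-0.007,0.005,0,0,0],[0,-0.003,0.012,0,0,0],[0,0,0.02,0,0,0],[0,0,0.03,0,0,0],[0,0,0.04,0,0,0],[0,0,0.04,0,0,0],[0,0,0.04,0,0,0],[0,0,0.04,0,0,0],[0,0,0.04,0,0,0],[0,0,0.03,0,0,0],[0,0,0.02,0,0,0],[0,0,0.014,0,0,0],[0,0,0.008,0,0,0],[0,0,0,0,0,0],[0,0,0,0,0,0],[0,0,0,0,0,0]]'
python3 - <<'E'
from h import *
plan(.5115,-.2897,.0785,74)
zb=arm.observe()["position"][2]-.0384;print("bottom",zb)
for n in("side","scene"):
    C=cam(n);save(C,n+"6.png");hsv=cv2.cvtColor(C["f"],cv2.COLOR_RGB2HSV)
    m=((hsv[:,:,0]<15)&(hsv[:,:,1]>120)).astype(np.uint8)
    x0,y0,x1,y1=(380,235,530,405) if n=="side" else(140,230,310,400)
    m[:y0]=0;m[y1:]=0;m[:,:x0]=0;m[:,x1:]=0
    # predicted tray outer rim-top corners for a target tray centred at TCP
    p=arm.observe()["position"];a=np.radians(-16);ux=np.array([np.cos(a),np.sin(a),0]);uy=np.array([-ux[1],ux[0],0])
    Q=np.array([[p[0],p[1],zb+.016]]+0*np.eye(1,3))+np.array([sx*.085*ux+sy*.06*uy for sx,sy in((1,1),(1,-1),(-1,-1),(-1,1))])
    print(n,proj(C,Q).round(1).tolist())
    h=cv2.convexHull(np.argwhere(m)[:,::-1].astype(np.int32));print(cv2.approxPolyDP(h,3,True).reshape(-1,2).tolist())
    s=cv2.resize(C["f"][y0:y1,x0:x1],(400,450),interpolation=cv2.INTER_CUBIC);o=s if n=="side" else np.hstack([o,s]); 
    if n=="side":o=s
cv2.imwrite("pics/c5.png",np.clip(o[:,:,::-1]*1.4,0,255).astype(np.uint8))
E
```

```text
clock: 28.75
position: [0.5119, -0.29, 0.0946]
ee_rot: [0.435, 3.11, -0.001]
force: [0.3, -0.2, -6.4]
width: 0.146
gripper_force: 55.0
at [ 0.5119 -0.29    0.0946] yaw 74.09 tilt [ 0.07 -0.03] J7 1.98 clk 28.75 F [ 0.3 -0.2 -6.4] w 0.146 g 55.0
turn z units 0.0007 rows>= 0.0 | shift units [0.0012 0.0005 0.0403] rows>= 0.4
bottom 0.05623745301151716
side [[447.5, 264.7], [504.8, 291.9], [474.6, 369.9], [413.9, 338.5]]Traceback (most recent call last):
  File "<stdin>", line 13, in <module>
cv2.error: OpenCV(4.12.0) /io/opencv/modules/imgproc/src/approx.cpp:690: error: (-215:Assertion failed) npoints >= 0 && (depth == CV_32S || depth == CV_32F) in function 'approxPolyDP'
```

```bash
python3 -m creep '[[0.001,0,0.006,0,0,0],[0,0,0.008,0,0,0],[0,0,0.007,0,0,0],[0,0,0.005,0,0,0],[0,0,0.004,0,0,0],[0,0,0.003,0,0,0],[0,0,0.002,0,0,0],[0,0,0,0,0,0],[0,0,0,0,0,0]]'
python3 - <<'E'
from h import *
plan(.5115,-.2897,.0785,74)
E
```

```text
clock: 29.55
position: [0.511, -0.2896, 0.0799]
ee_rot: [-0.435, -3.111, -0.0]
force: [0.4, -0.7, -5.5]
width: 0.142
gripper_force: 55.0
at [ 0.511  -0.2896  0.0799] yaw 74.09 tilt [-0.  0.] J7 1.99 clk 29.55 F [ 0.4 -0.7 -5.5] w 0.142 g 55.0
turn z units 0.0008 rows>= 0.0 | shift units [-0.0012  0.0001  0.0035] rows>= 0.0
```

```bash
python3 -m creep '[[0,0,0.0015,0,0,0],[0,0,0.0015,0,0,0],[0,0,0.001,0,0,0],[0,0,0,0,0,0],[0,0,0,0,0,0]]'
python3 - <<'E'
from h import *
plan(.5115,-.2897,.0785,74)
E
```

```text
clock: 29.97
position: [0.5111, -0.2896, 0.0784]
ee_rot: [0.435, 3.111, 0.0]
force: [-0.2, -0.2, -5.2]
width: 0.152
gripper_force: 55.0
at [ 0.5111 -0.2896  0.0784] yaw 74.09 tilt [0.01 0.  ] J7 1.99 clk 29.9667 F [-0.2 -0.2 -5.2] w 0.152 g 55.0
turn z units 0.0008 rows>= 0.0 | shift units [-0.0011  0.0001 -0.0003] rows>= 0.0
```

```bash
python3 -m creep '[[0,0,0.001,0,0,0],[0,0,0.001,0,0,0],[0,0,0,0,0,0]]'; python3 -m creep '[[0,0,0.001,0,0,0],[0,0,0,0,0,0],[0,0,0,0,0,0]]'
```

```text
clock: 30.22
position: [0.5111, -0.2896, 0.0783]
ee_rot: [0.435, 3.111, 0.001]
force: [-3.4, 3.0, 5.5]
width: 0.147
gripper_force: 55.0
clock: 30.47
position: [0.5111, -0.2896, 0.0783]
ee_rot: [0.435, 3.111, 0.001]
force: [-5.1, 2.5, 10.3]
width: 0.142
gripper_force: 55.0
```

```bash
python3 -m creep '[[0,0,-0.002,0,0,0],[0,0,0,0,0,0]]'; python3 -m creep '[[0,0,0,0,0,0],[0,0,0,0,0,0],[0,0,0,0,0,0],[0,0,0,0,0,0],[0,0,0,0,0,0]]' -0.1 && python3 -m creep '[[0,0,-0.02,0,0,0],[0,0,-0.04,0,0,0],[0,0,-0.07,0,0,0],[0,0,-0.09,0,0,0],[0,0,-0.1,0,0,0],[0,0,-0.1,0,0,0],[-0.04,0,-0.09,0,0,0],[-0.06,0,-0.05,0,0,0],[0,0,0,0,0,0],[0,0,0,0,0,0],[0,0,0,0,0,0]]'
python3 - <<'E'
from h import *
W=cam("wrist");save(W,"w5.png");f=W["f"]
plan(.549,.001,.2,89.93)
cv2.imwrite("pics/w5.png",np.clip(f[:,:,::-1]*1.4,0,255).astype(np.uint8))
a=np.radians(-16)
ux=np.array([np.cos(a),np.sin(a),0]);uy=np.array([-ux[1],ux[0],0])
def cs(c,hx,hy,z):return proj(W,[np.array([c[0],c[1],z])+sx*hx*ux+sy*hy*uy for sx,sy in((1,1),(1,-1),(-1,-1),(-1,1))]).round(1).tolist()
print("pad",cs((.5122,-.2897),.098,.071,.04),"tray",cs((.5122,-.2897),.085,.06,.056))
E
```

```text
clock: 30.63
position: [0.5112, -0.2897, 0.0784]
ee_rot: [0.435, 3.111, -0.0]
force: [-2.2, 1.0, 2.4]
width: 0.146
gripper_force: 55.0
clock: 31.05
position: [0.5112, -0.2897, 0.0779]
ee_rot: [0.435, 3.111, -0.0]
force: [0.1, 0.5, -0.2]
width: 0.461
gripper_force: 0.0
clock: 31.97
position: [0.5486, -0.3004, 0.3013]
ee_rot: [-0.435, -3.11, -0.0]
force: [-0.3, -0.3, -0.9]
width: 0.554
gripper_force: 0.0
at [ 0.5482 -0.3003  0.3009] yaw 74.06 tilt [-0.12  0.05] J7 1.89 clk 32.0167 F [ 0.3 -0.1 -0.2] w 0.547 g 0.0
turn z units -0.1323 rows>= 2.2 | shift units [-0.0015  0.7532  0.2524] rows>= 7.6
pad [[390.0, 250.8], [257.0, 250.5], [249.6, 54.4], [398.4, 54.8]] tray [[382.3, 243.4], [264.8, 243.1], [259.0, 66.4], [389.0, 66.7]]
```

View pics/w5.png

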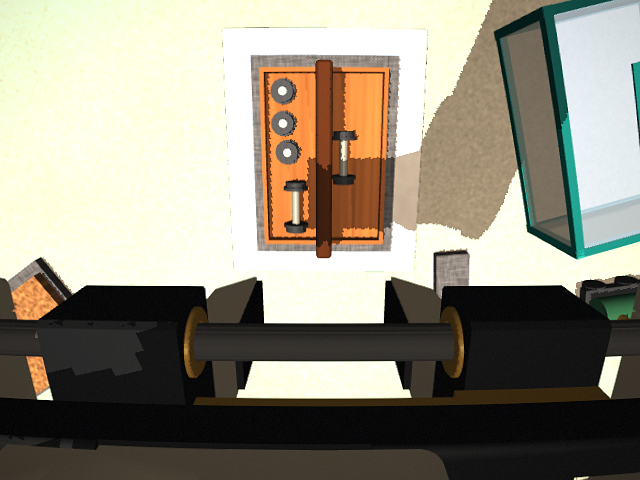

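The tray sits square on the pad: its rim corners are at (259,67), (390,67), (264,244) and (383,243), matching the prediction within a pixel. The pad margins are even and all the parts are inside. Next is the cover.

```bash
python3 -m creep '[[0,0,0,0,0,-0.04],[0,0,0,0,0,-0.05],[0,0,0,0,0,-0.042],[0,0.04,0,0,0,0],[0,0.08,0,0,0,0],[0,0.1,0,0,0,0],[0,0.1,0,0,0,0],[0,0.1,0,0,0,0],[0,0.1,0,0,0,0],[0,0.1,0,0,0,0],[0,0.08,0.04,0,0,0],[0,0.05,0.06,0,0,0],[0,0,0.08,0,0,0],[0,0,0.06,0,0,0],[0,0,0.03,0,0,0],[0,0,0,0,0,0],[0,0,0,0,0,0],[0,0,0,0,0,0]]'
python3 - <<'E'
from h import *
plan(.549,.001,.1083,89.93)
E
```

```text
clock: 33.52
position: [0.5499, -0.0009, 0.1946]
ee_rot: [0.003, 3.141, -0.0]
force: [0.1, -0.5, 1.3]
width: 0.547
gripper_force: 0.0
at [ 0.5499 -0.0009  0.1946] yaw 89.9 tilt [ 0.03 -0.  ] J7 1.59 clk 33.5167 F [ 0.1 -0.5  1.3] w 0.547 g 0.0
turn z units -0.0003 rows>= 0.0 | shift units [0.0023 0.0048 0.2157] rows>= 2.1
```

```bash
python3 -m creep '[[0.002,0.005,0.02,0,0,0],[0,0,0.05,0,0,0],[0,0,0.06,0,0,0],[0,0,0.04,0,0,0],[0,0,0.02,0,0,0],[0,0,0.015,0,0,0],[0,0,0.01,0,0,0],[0,0,0,0,0,0],[0,0,0,0,0,0]]' && python3 -m creep '[[0,0,0,0,0,0],[0,0,0,0,0,0],[0,0,0,0,0,0],[0,0,0,0,0,0],[0,0,0,0,0,0],[0,0,0,0,0,0],[0,0,0,0,0,0],[0,0,0,0,0,0]]' 1 40
python3 - <<'E'
from h import *
plan(.549,.001,.1083,89.93)
E
```

```text
clock: 34.27
position: [0.5496, 0.0014, 0.1086]
ee_rot: [0.002, 3.141, 0.0]
force: [0.7, 1.0, -0.9]
width: 0.55
gripper_force: 0.0
clock: 34.93
position: [0.5491, 0.0013, 0.1081]
ee_rot: [0.002, 3.141, -0.0]
force: [-0.5, -1.1, 2.2]
width: 0.196
gripper_force: 40.0
at [0.5491 0.0013 0.1081] yaw 89.92 tilt [ 0.01 -0.  ] J7 1.62 clk 34.9333 F [-0.5 -1.1  2.2] w 0.196 g 40.0
turn z units -0.0001 rows>= 0.0 | shift units [ 0.0003 -0.0007 -0.0006] rows>= 0.0
```

```bash
python3 -m creep '[[0,0,-0.005,0,0,0],[0,0,-0.01,0,0,0],[0,0,-0.02,0,0,0],[0,0,-0.03,0,0,0],[0,0,-0.04,0,0,0],[0,0,-0.05,0,0,0],[0,0,-0.05,0,0,0],[0,0,-0.05,0,0,0],[0,0,-0.05,0,0,0],[0,0,-0.04,0,0,0],[0,0,-0.03,0,0,0],[0,0,-0.02,0,0,0],[0,0,-0.01,0,0,0],[0,0,0,0,0,0]]' && python3 -m creep '[[0.002,-0.02,0,0,0,0],[0.006,-0.04,0,0,0,0],[0.01,-0.06,0,0,0,0],[0.01,-0.08,0,0,0,0],[0.015,-0.08,0,0,0,0],[0.015,-0.08,0,0,0,0],[0.01,-0.08,0,0,0,0],[0.01,-0.08,0,0,0,0],[0.01,-0.08,0,0,0,0],[0.005,-0.06,0,0,0,0],[0,-0.04,0,0,0,0],[0,-0.02,0,0,0,0],[0,-0.008,0,0,0,0],[0,0,0,0,0,0.02],[0,0,0,0,0,0.03],[0,0,0,0,0,0.03],[0,0,0,0,0,0.03],[0,0,0,0,0,0.022],[0,0,0,0,0,0],[0,0,0,0,0,0]]'
python3 - <<'E'
from h import *
plan(.5119,-.2908,.1384,74.1)
E
```

```text
clock: 36.1
position: [0.5491, 0.0014, 0.2705]
ee_rot: [0.002, 3.141, 0.0]
force: [0.8, -0.3, -6.0]
width: 0.194
gripper_force: 40.0
clock: 37.77
position: [0.5117, -0.2883, 0.2695]
ee_rot: [-0.429, -3.111, -0.001]
force: [0.6, 0.8, -6.8]
width: 0.191
gripper_force: 40.0
at [ 0.5117 -0.2883  0.2695] yaw 74.28 tilt [-0.03  0.05] J7 1.9 clk 37.7667 F [ 0.6  0.8 -6.8] w 0.191 g 40.0
turn z units 0.0015 rows>= 0.0 | shift units [-0.0023 -0.0061  0.3277] rows>= 3.2
```

```bash
python3 -m creep '[[-0.002,-0.006,0,0,0,0.001],[0,0,0,0,0,0],[0,0,0.01,0,0,0],[0,0,0.02,0,0,0],[0,0,0.02,0,0,0],[0,0,0,0,0,0],[0,0,0,0,0,0]]'
python3 - <<'E'
from h import *
plan(.5119,-.2908,.1384,74.1)
E
```

```text
clock: 38.35
position: [0.5111, -0.2919, 0.2489]
ee_rot: [-0.438, -3.109, -0.001]
force: [-0.1, -0.5, -5.5]
width: 0.19
gripper_force: 40.0
at [ 0.5111 -0.2919  0.2489] yaw 73.98 tilt [-0.1   0.05] J7 1.91 clk 38.35 F [-0.1 -0.5 -5.5] w 0.19 g 40.0
turn z units -0.001 rows>= 0.0 | shift units [-0.0017  0.0031  0.2763] rows>= 2.7
```

```bash
python3 -m creep '[[-0.002,0.002,0.01,0,0,0],[0,0,0.02,0,0,0],[0,0,0.03,0,0,0],[0,0,0.03,0,0,0],[0,0,0.03,0,0,0],[0,0,0.03,0,0,0],[0,0,0.03,0,0,0],[0,0,0.02,0,0,0],[0,0,0.015,0,0,0],[0,0,0.01,0,0,0],[0,0,0,0,0,0],[0,0,0,0,0,0],[0,0,0,0,0,0]]'
python3 - <<'E'
from h import *
plan(.5119,-.2908,.1384,74.1)
E
```

```text
clock: 39.43
position: [0.513, -0.292, 0.1605]
ee_rot: [0.438, 3.11, -0.0]
force: [0.1, -0.4, -6.9]
width: 0.193
gripper_force: 40.0
at [ 0.513  -0.292   0.1605] yaw 73.97 tilt [ 0.06 -0.03] J7 1.95 clk 39.4333 F [ 0.1 -0.4 -6.9] w 0.193 g 40.0
turn z units -0.0011 rows>= 0.0 | shift units [0.0035 0.0021 0.0553] rows>= 0.5
```

```bash
python3 -m creep '[[0.003,0.002,0,0,0,-0.001],[0,0,0.005,0,0,0],[0,0,0.01,0,0,0],[0,0,0.012,0,0,0],[0,0,0.01,0,0,0],[0,0,0.006,0,0,0],[0,0,0.004,0,0,0],[0,0,0.003,0,0,0],[0,0,0,0,0,0],[0,0,0,0,0,0],[0,0,0,0,0,0]]'
python3 - <<'E'
from h import *
plan(.5119,-.2908,.1384,74.1)
E
```

```text
clock: 40.35
position: [0.5118, -0.2907, 0.1401]
ee_rot: [0.435, 3.111, -0.0]
force: [0.5, 0.6, -7.2]
width: 0.195
gripper_force: 40.0
at [ 0.5118 -0.2907  0.1401] yaw 74.09 tilt [ 0.02 -0.01] J7 1.96 clk 40.35 F [ 0.5  0.6 -7.2] w 0.195 g 40.0
turn z units -0.0001 rows>= 0.0 | shift units [-0.0003 -0.0002  0.0042] rows>= 0.0
```

```bash
python3 -m creep '[[0,0,0.0015,0,0,0],[0,0,0.0015,0,0,0],[0,0,0.001,0,0,0],[0,0,0.001,0,0,0],[0,0,0,0,0,0],[0,0,0,0,0,0]]'
```

```text
clock: 40.85
position: [0.5117, -0.2906, 0.1381]
ee_rot: [0.435, 3.111, 0.0]
force: [-0.1, 1.0, -4.1]
width: 0.196
gripper_force: 40.0
```

```bash
python3 -m creep '[[0,0,0.001,0,0,0],[0,0,0,0,0,0],[0,0,0,0,0,0]]'
```

```text
clock: 41.1
position: [0.5117, -0.2906, 0.138]
ee_rot: [0.435, 3.111, 0.0]
force: [-3.8, 3.2, 5.6]
width: 0.192
gripper_force: 40.0
```

```bash
python3 -m creep '[[0,0,-0.0005,0,0,0],[0,0,0,0,0,0],[0,0,0,0,0,0],[0,0,0,0,0,0],[0,0,0,0,0,0],[0,0,0,0,0,0]]' -0.1 && python3 -m creep '[[0,0,-0.02,0,0,0],[0,0,-0.04,0,0,0],[0,0,-0.07,0,0,0],[0,0,-0.09,0,0,0],[0,0,-0.09,0,0,0],[-0.03,0,-0.06,0,0,0],[-0.02,0,-0.02,0,0,0],[0,0,0,0,0,0],[0,0,0,0,0,0],[0,0,0,0,0,0]]'
python3 - <<'E'
from h import *
W=cam("wrist");save(W,"w9.png");plan(.55,0,.3,90)
hsv=cv2.cvtColor(W["f"],cv2.COLOR_RGB2HSV);m=((hsv[:,:,0]>75)&(hsv[:,:,0]<100)&(hsv[:,:,1]>90)).astype(np.uint8);m[285:]=0;m[:,:150]=0;m[:,480:]=0
n,l,s,c=cv2.connectedComponentsWithStats(m);i=1+np.argmax(s[1:,4]);h=cv2.approxPolyDP(cv2.convexHull(np.argwhere(l==i)[:,::-1].astype(np.int32)),4,True).reshape(-1,2)
print(h.tolist(),onz(W,h,.131).round(4).tolist())
def top(n):
    C=load(n) if n.endswith("g") else cam(n)
    return C
S=cam("side");save(S,"side9.png");hs=cv2.cvtColor(S["f"],cv2.COLOR_RGB2HSV)
S0=load("side0.png")["f"].astype(int)
for nm,img in(("before",S0.astype(np.uint8)),("after",S["f"])):
    hs=cv2.cvtColor(img,cv2.COLOR_RGB2HSV);m=((hs[:,:,0]>75)&(hs[:,:,0]<100)&(hs[:,:,1]>110)).astype(np.uint8);m[:220]=0;m[410:]=0;m[:,:380]=0;m[:,560:]=0
    print(nm,cv2.approxPolyDP(cv2.convexHull(np.argwhere(m)[:,::-1].astype(np.int32)),4,True).reshape(-1,2).tolist())
# bystanders
d=np.abs(S["f"].astype(int)-S0).max(2)
print("bystander diff px jar,loco,brush",[(d[y0:y1,x0:x1]>40).sum() for x0,y0,x1,y1 in((245,160,280,196),(300,157,362,204),(398,175,442,235))])
E
```

```text
clock: 41.6
position: [0.5118, -0.2907, 0.1377]
ee_rot: [0.435, 3.111, -0.0]
force: [1.2, -0.9, 0.5]
width: 0.538
gripper_force: 0.0
clock: 42.43
position: [0.5299, -0.2957, 0.2926]
ee_rot: [-0.435, -3.109, -0.001]
force: [0.5, -0.6, -0.9]
width: 0.549
gripper_force: 0.0
at [ 0.5298 -0.2957  0.2924] yaw 74.07 tilt [-0.13  0.06] J7 1.89 clk 42.4833 F [-0.2 -0.1  0.8] w 0.554 g 0.0
turn z units -0.1328 rows>= 2.2 | shift units [-0.0506  0.7393 -0.0188] rows>= 7.1
[[441, 41], [425, 283], [222, 284], [206, 41]] [[0.4272, -0.1778, 0.131], [0.6077, -0.2296, 0.131], [0.5621, -0.393, 0.131], [0.3806, -0.342, 0.131]]
before [[533, 275], [493, 384], [475, 390], [397, 349], [450, 237]]Traceback (most recent call last):
  File "<stdin>", line 13, in <module>
cv2.error: OpenCV(4.12.0) /io/opencv/modules/imgproc/src/approx.cpp:690: error: (-215:Assertion failed) npoints >= 0 && (depth == CV_32S || depth == CV_32F) in function 'approxPolyDP'
```

```bash
python3 -m creep '[[0.02,0.04,-0.04,0,0,0],[0.04,0.08,-0.02,0,0,0],[0.04,0.09,0,0,0,0],[0.04,0.09,0,0,0,0],[0.04,0.09,0,0,0,0],[0.04,0.09,0,0,0,0],[0.04,0.09,0,0,0,0],[0.04,0.09,0,0,0,0],[0.02,0.09,0,0,0,0],[0,0.09,0,0,0,0],[0,0.09,0,0,0,0],[0,0.09,0,0,0,0],[0,0.09,0,0,0,0],[0,0.08,0,0,0,0],[0,0.04,0,0,0,0],[0,0,0,0,0,0],[0,0,0,0,0,0]]'
python3 - <<'E'
from h import *
I={}
for n in("side","scene"):
    C=cam(n);save(C,n+"9.png");f0=load(n+"0.png")["f"]
    for nm,img in(("before",f0),("after",C["f"])):
        hs=cv2.cvtColor(img,cv2.COLOR_RGB2HSV);m=((hs[:,:,0]>75)&(hs[:,:,0]<100)&(hs[:,:,1]>110)).astype(np.uint8)
        x0,y0,x1,y1=(380,220,560,410) if n=="side" else(140,230,300,390)
        pts=np.argwhere(m[y0:y1,x0:x1])[:,::-1]+[x0,y0]
        print(n,nm,len(pts),cv2.approxPolyDP(cv2.convexHull(pts.astype(np.int32)),4,True).reshape(-1,2).tolist() if len(pts) else "")
    d=np.abs(C["f"].astype(int)-f0).max(2)
    B=((245,160,280,196),(300,157,362,204),(398,175,442,253)) if n=="side" else((392,236,420,264),(360,264,408,310),(290,318,360,382))
    print("jar,loco,brush diff",[int((d[y0:y1,x0:x1]>40).sum()) for x0,y0,x1,y1 in B])
st()
E
```

```text
clock: 43.95
position: [0.5422, 0.2121, 0.3166]
ee_rot: [-0.433, -3.11, 0.003]
force: [-0.6, -0.1, -0.6]
width: 0.549
gripper_force: 0.0
side before 1733 [[533, 275], [493, 384], [475, 390], [397, 349], [450, 237]]
side after 1762 [[534, 276], [493, 385], [476, 391], [396, 349], [449, 238]]
jar,loco,brush diff [0, 0, 0]
scene before 1251 [[274, 330], [211, 369], [158, 277], [221, 247], [272, 305]]
scene after 1240 [[273, 331], [210, 369], [157, 278], [220, 247], [271, 304]]
jar,loco,brush diff [0, 0, 0]
{'clock': 44.05, 'position': [0.5425, 0.2102, 0.3174], 'ee_rot': [-0.4378, -3.1106, 0.002], 'force': [0.5089, -0.0479, 0.604], 'width': 0.5492, 'gripper_force': 0.0, 'joints': [-0.6379, 0.3037, 0.2387, 1.5543, -0.0726, 1.2934, 0.9014]}
```

The cover is back within about a pixel of where it started, and the locomotive, jar and brush haven't moved.

```bash
python3 -c "
from cell import arm
print(arm.sign_off())"
```

```text
the job is handed in; nothing more can be done
None
```

The job is done and handed in at about 44 s: the stray wheelset is in the tray, the tray is centred and square on the pad with all its parts, the cover is back over it within about a pixel of its first position, and the locomotive, jar and brush were not moved.

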